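# Put the slim tin away in the short-opening pantry drawer

### The job

Put the slim tin away in the top drawer of the little drawer unit, lid up and lying flat on the drawer's floor, and shut the drawer fully. The drawer only comes out part of the way, so the tin has to go in slanted, far end first under the unit's top; a small round tin already stands out of sight at the back of that drawer, to the left or to the right, so feel for the free side and ease it in without forcing and set it down gently. Do not shove the unit, leave the lower drawer shut and leave everything else where it stands.

Things in the scene. Friction and masses are not known exactly. Their poses are not given: they have to be found in the camera images.
- unit: Free-standing plastic two-drawer unit, white frame, grey fronts, 220 deep x 190 wide x 145 high, 2.3 to 2.9 kg with its drawers; loose: it slides if pushed hard (over about 15 N). Origin: centre of its underside; x to its back (drawers pull out along -x, towards the robot), y to its left, z up. The top plate is the overhang: 8 mm thick, underside at z 137, front edge at x -110.
- drawer (a joint): Top drawer, slide in m: 0 shut (as it starts), grows as it is pulled out, stops at 0.130. About 4 N of friction, no catch: it stays where it is left, but slides shut if something presses harder on its back wall or on the round tin in it. That tin (54 across, 44 high, 0.35 kg, loose, pose not reported) stands against the back wall, its middle about 52 mm left or right of the drawer's middle.
- drawer_floor (a point): Centre of the top drawer's inner floor surface, unit's axes (unit x -18.5, z 87 when shut; moves with the drawer). Inner space 185 long (x) x 168 wide; side and back walls 34 high; front panel 9 thick, its top 36 above the floor. The unit's top plate hangs 50 above the floor. Fully out, the front 131 mm of the inner length is open from above.
- drawer_pull (a point): Middle of the top drawer's bar pull: a level bar along y, 110 long, 10 thick (x), 12 high (z), with 30 mm free between it and the front panel; 38 mm below the unit's top, 20 above the drawer floor's level.
- lower (a joint): Lower drawer, same kind (0 shut, at most 0.130); to be left shut. Its pull is 68 mm below the upper one.
- tin: Closed slim rectangular metal tin with a slip-on lid, 170 long (x) x 58 wide (y) x 32 high (z), 0.2 to 0.4 kg, same at both ends. Origin: centre of its underside; z points up through the lid. Lies on the shelf.
- tuna: Closed round tin of tuna, 85 across, 36 high; bystander. Origin: centre of its underside.
- jar: Frosted glass jar with hinged lid, 80 across, 106 high, standing on top of the drawer unit, towards its back; bystander. Origin: centre of its underside.
- whisk: Steel balloon whisk lying down, 226 long along x (handle to -x), 56 across the balloon; bystander. Origin: on the shelf under its middle.
- spatula_head: Orange silicone spatula head without handle, 108 long (x), 56 wide, 18 high; bystander. Origin: under its middle.
- spice: Spice jar, 44 across, 98 high; bystander. Origin: centre of its underside.
- carton: Cardboard carton lying flat, 190 x 75 x 45; bystander. Origin: centre of its underside.
Things that resemble listed ones, but are neither listed nor needed, are in the scene too. What is shaped like the tin but red is not meant.

How it is judged:
On the way, in this order (a step that is already met when the one before it is completed fails the run):
1. the top drawer is pulled out (more than 105 mm) (value of joint drawer above 0.105 m), for 0.1 s.
2. the tin lies in the top drawer, underside less than 12 mm above its floor (x of tin in the frame of drawer_floor between -0.015 and 0.015 m and y of tin in the frame of drawer_floor between -0.06 and 0.06 m and z of tin in the frame of drawer_floor between -0.005 and 0.012 m), for 0.1 s.
At the end, for the whole second after the job is handed in: The top drawer is shut (less than 6 mm open); the tin lies at rest inside it, lid up, flat on its floor (tilt under 0.08 rad, underside within 6 mm of the floor); the lower drawer is shut (under 10 mm) and the unit stands within 25 mm of where it stood (value of joint drawer below 0.006 m and x of tin in the frame of drawer_floor between -0.015 and 0.015 m and y of tin in the frame of drawer_floor between -0.06 and 0.06 m and z of tin in the frame of drawer_floor between -0.005 and 0.006 m and angle between tin's own z axis and vertical below 0.08 rad and linear speed of tin below 0.02 m/s and value of joint lower below 0.01 m and distance of unit from where it was at the start of the episode below 0.025 m); the robot touches nothing.
It fails at once if the drawer unit is shoved more than 25 mm or tipped up by more than 0.1 rad (distance of unit from where it was at the start of the episode above 0.025 m or angle between unit's own z axis and vertical above 0.1 rad).
It fails at once if the tin is forced or dropped: more than 40 N between it and the unit with its drawers (contact force between tin and unit above 40 N).
It fails at once if the lower drawer is pulled open more than 20 mm (value of joint lower above 0.02 m).
It fails at once if the jar on the unit is moved more than 40 mm or tipped (distance of jar from where it was at the start of the episode above 0.04 m or angle between jar's own z axis and vertical above 0.3 rad).
It fails at once if another thing on the shelf is moved more than 25 mm (distance of any of tuna, whisk, spatula_head, spice, carton from where it was at the start of the episode above 0.025 m).
It also fails if it takes over 67 s, if anything falls off the work surface, if the arm or the gripper's body presses on something with over 40 N, if the wrist force passes 120 N, or if a joint passes its speed limit or range.

### The arm

A 7-joint arm with a two-finger parallel gripper is mounted at the origin on the work surface. World frame = base frame: x ahead of the robot, y to its left, z up, the work surface at z = 0. Lengths are in m, angles in rad, forces in N, time in s.
With the tool pointing down it reaches from about 0.4 to 0.875 m from the base axis. Payload 19.3 kg.
Tool frame: the origin (TCP) lies midway between the tips of the shut fingers; the grasp point (between the pads) lies bot.pinch_z behind it (bot.pinch_z is the distance from the TCP to the grasp point, in m); z points along the fingers, y is the line along which they close (so a half turn about z gives the same grasp; the last joint's range is limited). The gripper opens to 85 mm and grips with 20 to 120 N. Pads are 22 mm wide; open, the fingers measure 114 mm over their backs; the gripper's body (76 mm by 85 mm) begins 54 mm behind the grasp point. The pads swing forward as they close: fully open they stand 13 mm farther back than shut.
Start: joints at [1.272, 0.521, -0.036, 1.599, 0.021, 1.021, -0.113], TCP at [0.142, -0.609, 0.231] pointing down, gripper open.
Joint ranges: [-2.91, 2.91], [-0.3, 2.13], [-1.5, 1.42], [0.17, 2.43], [-1.26, 4.41], [0.16, 1.93], [-2.52, 2.52]. Speed limits (rad/s): [1.89, 1.89, 2.39, 2.39, 3.01, 3.01, 3.01].

### API

Orientations are given as [roll, pitch, yaw] about the fixed x, y, z axes, in that order (R = Rz(yaw) Ry(pitch) Rx(roll)).
In Python, from workcell import readout, grab_frame, camera_info, workorder, bot gives the robot as it stands. The module is installed in compiled form; this text tells all that it offers.
- The arm moves only by the tool drive_tool, never from a script. Its argument "targets" is a list of rows, each an object of numbers: "dx", "dy", "dz": the shift along the tool's x, y, z as a fraction of full scale; "yaw": the turn about the tool's z as a fraction of full scale; "fingers": the closure, from 0 (fully open) to 1 (shut). In form: [{"dx": .., "dy": .., "dz": .., "yaw": .., "fingers": ..}, ...]. A call has 1 to 20 rows; each row shifts and turns the commanded pose from where the row before left it, along the tool's axes as they then stand; what a row does not reach is not made up. Full scale, the value 1, is 0.1 m for a shift and 90 degrees for a turn. A row lasts 1/10 s, in which the tool goes at most 50 mm and 8.59 degrees, less where a joint would pass 70% of its speed; a pose out of reach is approached as far as the arm can. A call with a number of a shift or a turn outside -1 to 1 is refused whole. A call with a gripper value outside its range is refused whole. The fingers move at their own pace and stop on an object; "squeeze" is the grip in N (left out, the last holds). Time passes only in rows, so rows that do not move let the fingers close. It gives the time, the measured TCP pose, the force, the opening and the grip force at its end, in the units of the state.
- readout.observe(): the state, without advancing time (a new reading comes with each control period).
- grab_frame(name): name is "side" or "top"; returns the picture (384x512x3 uint8, blue, green, red); there is no depth.
- camera_info(name): a dict with "fx", "fy", "cx", "cy" (pixels), "D" ([k1, k2, p1, p2, k3] as OpenCV has them; the pictures are not rectified), "T" (4x4, takes a point from camera to world coordinates). Camera axes: x right, y up, looking along -z (the intrinsics and any distortion apply to the point x, -y, -z); pixel columns grow to the right and rows downward; lengths in m; the calibration is good to about 2 mm. A picture is of the moment at which its call begins. camera_info takes no time and is no camera call.
- workorder.job_done(): hands the job in; it is judged then, once.
The state is a dict: "clock": time; "qpos": joint angles; "qd": joint speeds; "joint_efforts": joint torques, N m; "position": TCP position; "tool_rot": TCP orientation; "force": force on the tool from outside, world axes, zero at the start; "moment": the same for the moment, N m; "grip_width": finger opening in m; "finger_force": force on a finger pad.
Only numpy, scipy, OpenCV 4.12 (cv2) and the standard library are available. Lean on these libraries where they do the work, as an engineer would, in place of code of your own. Each camera call takes 0.05 s, during which the arm holds its last target. There are 200 camera calls.

## Working session

There is one attempt and no reset: what is moved stays moved. The work goes in short steps, Python scripts to look and compute and a tool call to move; the robot and the scene stay as the last step left them, time stands still between calls to the robot, and variables do not carry over. Pictures are saved under pics/ and viewed, at most 10 in all, crops included, and the job is handed in when it is done.

Besides the shell and the picture viewer there is one more tool, called after ">>>" in YAML: its name, and indented under it one key for each argument. drive_tool: Moves the arm, as the interface text tells. Shift numbers are shares of 0.1 m and turn numbers shares of 90 degrees, none past 1 either way. Its arguments: {"type":"object","properties":{"targets":{"type":"array","items":{"type":"object","properties":{"dx":{"type":"number","minimum":-1,"maximum":1},"dy":{"type":"number","minimum":-1,"maximum":1},"dz":{"type":"number","minimum":-1,"maximum":1},"yaw":{"type":"number","minimum":-1,"maximum":1},"fingers":{"type":"number"}}}},"squeeze":{"type":"number"}},"required":["targets"]}

```bash
mkdir -p pics
python3 - <<'E'
from workcell import readout, grab_frame, camera_info, workorder, bot
import cv2,numpy as np
for n in("side","top"):
    cv2.imwrite(f"pics/{n}0.png",cv2.resize(grab_frame(n),(800,600),interpolation=cv2.INTER_CUBIC))
    c=camera_info(n);print(n,c)
print(readout.observe(),bot.pinch_z)
E
```

```text
side {'fx': 455.4718802185632, 'fy': 455.4718802185632, 'cx': 253.5784809828897, 'cy': 186.22012634834323, 'D': array([-0.13286456,  0.        ,  0.        ,  0.        ,  0.        ]), 'T': array([[-0.87065497,  0.34133779, -0.35418701, -0.07998802],
       [-0.49188897, -0.60083444,  0.63011366,  1.10125507],
       [ 0.00227385,  0.72283227,  0.69101978,  1.29527197],
       [ 0.        ,  0.        ,  0.        ,  1.        ]])}
top {'fx': 392.4833508392541, 'fy': 392.4833508392541, 'cx': 253.54138220482605, 'cy': 193.50575956907025, 'D': array([-0.03183329,  0.        ,  0.        ,  0.        ,  0.        ]), 'T': array([[-0.00802121,  0.99296768, -0.11811367,  0.36291134],
       [-0.9998496 , -0.00978039, -0.01432189,  0.02683332],
       [-0.01537638,  0.11798102,  0.99289679,  1.50458861],
       [ 0.        ,  0.        ,  0.        ,  1.        ]])}
{'clock': 0.1, 'qpos': array([ 1.27180896,  0.52193943, -0.03631127,  1.5999276 ,  0.02116763,
        1.02108531, -0.11277224]), 'qd': array([ 0.00046806,  0.00033336,  0.00012361,  0.00147607, -0.00114723,
       -0.00127927, -0.00072119]), 'joint_efforts': array([ 2.80937646e-03, -9.28486276e+01,  1.98355079e+00, -3.70529294e+01,
        1.81303010e-02,  5.29990095e-03, -5.75616832e-05]), 'position': array([ 0.14165103, -0.60844262,  0.23080117]), 'tool_rot': array([-3.14061765e+00,  4.75491287e-05,  2.28772817e-01]), 'force': array([ 0.38678066,  0.91893504, -0.10617739]), 'moment': array([0.05903948, 0.01513902, 0.03223103]), 'finger_force': 0.0, 'grip_width': 0.08519044282849354} 0.0187
```

View pics/side0.png

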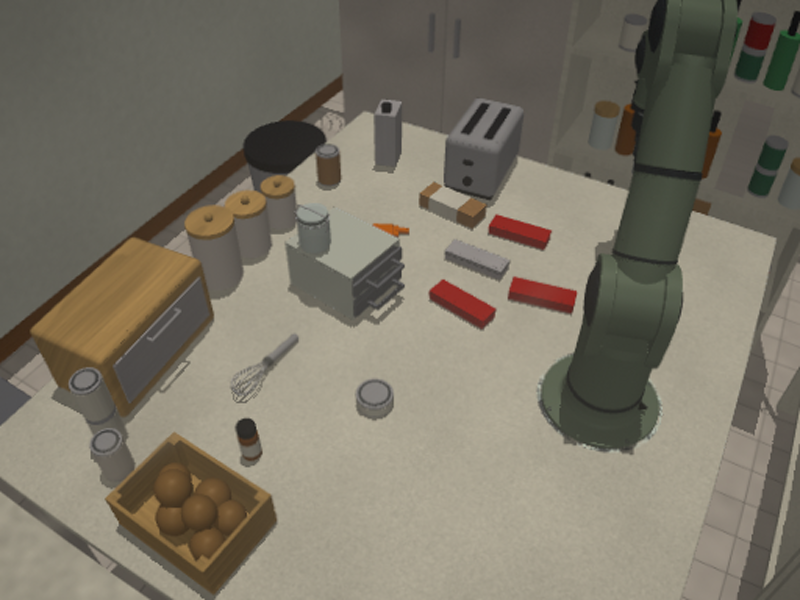

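View pics/top0.png

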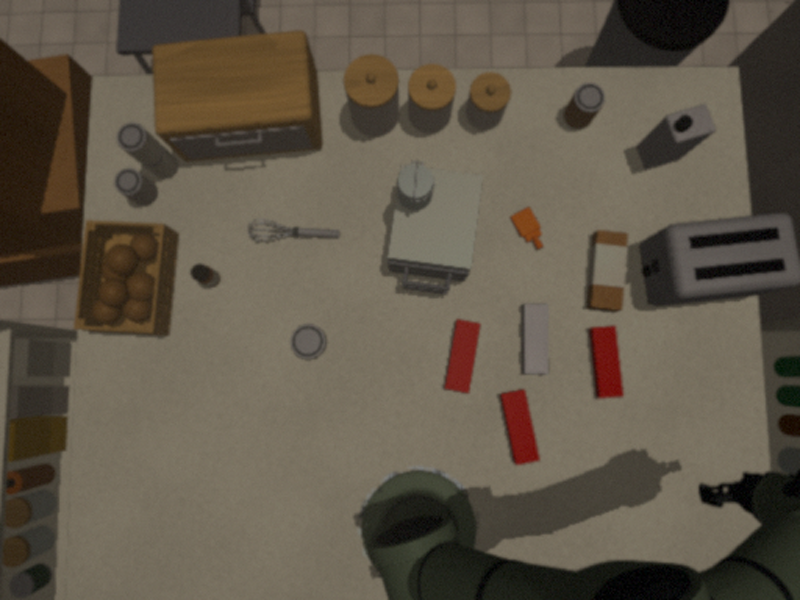

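The top picture shows the unit at about (430,225) with its pulls facing the robot. Candidates for the tin, in pixels of the top view: silver-grey (535,339), red (462,356), red (519,427) and red (606,362). The whitish carton at (608,270) also looks similar. I choose the silver-grey one at (535,339) and check it in a close crop.

Run:
```python
from workcell import grab_frame
import cv2
t=grab_frame("top");s=grab_frame("side")
cv2.imwrite("pics/t1.png",cv2.resize(t[98:248,235:395],None,fx=4,fy=4,interpolation=cv2.INTER_CUBIC))
cv2.imwrite("pics/s1.png",cv2.resize(s[120:225,175:335],None,fx=5,fy=5,interpolation=cv2.INTER_CUBIC))
```

```text
(no output)
```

View pics/t1.png

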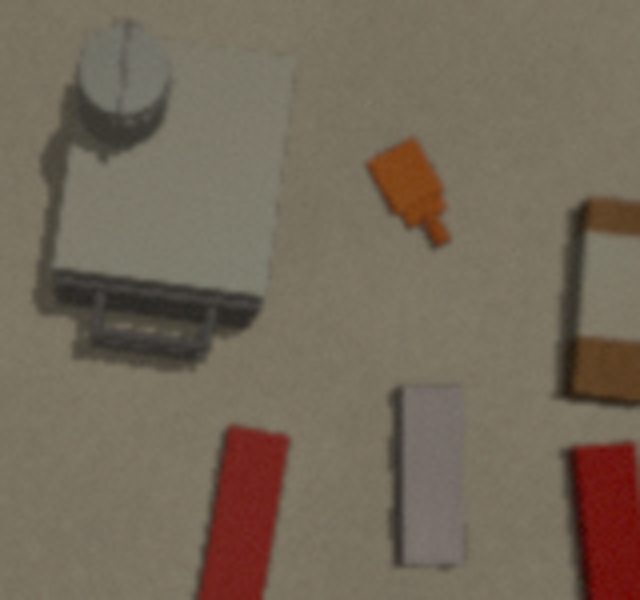

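View pics/s1.png

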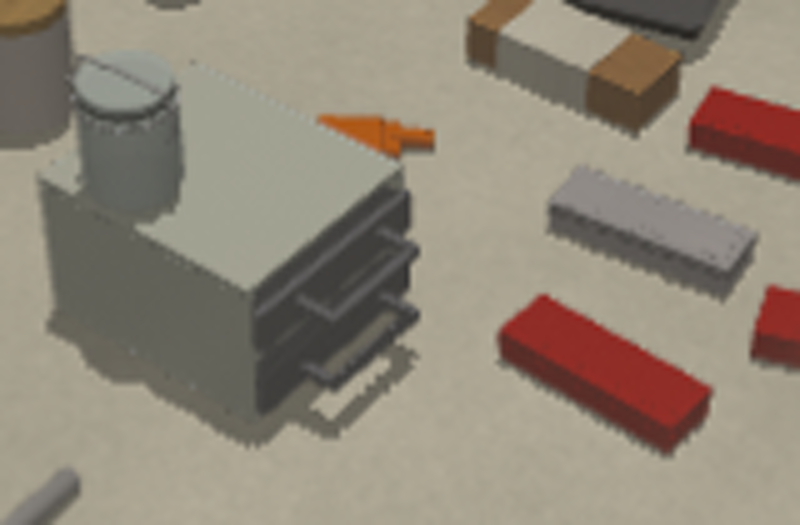

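The crops confirm the silver-grey tin: its top corners are at (403,384), (464,384), (464,567) and (401,565) in the top crop. The unit's top front corners are at (55,268) and (262,298), and the pull runs from (92,345) to (208,355).

```bash
cat > h.py <<'E'
import numpy as np,cv2
from workcell import readout, grab_frame, camera_info, workorder, bot
from scipy.optimize import least_squares
def proj(n,P):
    c=camera_info(n);T=np.linalg.inv(c['T']);p=np.c_[P,np.ones(len(P))]@T.T
    p=p[:,:3]*[1,-1,-1]
    K=np.array([[c['fx'],0,c['cx']],[0,c['fy'],c['cy']],[0,0,1]])
    return cv2.projectPoints(p,np.zeros(3),np.zeros(3),K,c['D'])[0][:,0]
def place(q,L):
    c,s=np.cos(q[2]),np.sin(q[2]);L=np.asarray(L,float)
    return np.c_[q[0]+c*L[:,0]-s*L[:,1],q[1]+s*L[:,0]+c*L[:,1],L[:,2]]
def fit(obs,q0):
    "obs: {cam:(local pts, px)} -> x,y,yaw"
    f=lambda q:np.concatenate([(proj(n,place(q,L))-px).ravel() for n,(L,px) in obs.items()])
    r=least_squares(f,q0,loss='soft_l1');return r.x,f(r.x).reshape(-1,2).round(1)
def T(a): return (np.array(a)+.5)/4-.5+[235,98]
def S(a): return (np.array(a)+.5)/5-.5+[175,120]
def st():
    o=readout.observe();return {k:np.round(o[k],4) for k in('clock','position','tool_rot','force','grip_width','finger_force')}
E
python3 - <<'E'
from h import *
# local corner order: FL, FR, BR (front=-x, left=+y)
U=.145
q,r=fit({'top':([[-.11,.095,U],[-.11,-.095,U],[.11,-.095,U]],T([[55,268],[262,298],[297,55]])),
 'side':([[-.11,.095,U],[-.11,-.095,U],[.11,-.095,U],[.11,.095,U]],S([[250,291],[402,168],[190,65],[40,176]]))},[.65,0,0]);print('unit',q,r.tolist())
pl=place(q,[[-.155,0,.107],[-.11,0,.145]]);print(pl)
print('pull px top',((proj('top',place(q,[[-.155,.055,.107],[-.155,-.055,.107]]))-[235,98]+.5)*4-.5))
t=.032
q,r=fit({'top':([[-.085,.029,t],[-.085,-.029,t],[.085,-.029,t],[.085,.029,t]],T([[401,565],[464,567],[464,384],[403,384]])),
 'side':([[-.085,.029,t],[-.085,-.029,t],[.085,-.029,t],[.085,.029,t]],S([[728,270],[757,236],[580,165],[549,207]]))},[.4,-.2,0]);print('tin',q,r.tolist())
E
```

```text
unit [ 0.72192239 -0.04229466 -0.14212219] [[-1.0, 0.2], [0.9, -0.3], [-0.5, 0.3], [-0.3, 0.1], [0.3, -0.9], [1.0, -0.8], [-0.7, 0.1]]
[[ 0.56848515 -0.0203398   0.107     ]
 [ 0.61303145 -0.02671379  0.145     ]]
pull px top [[ 89.56159162 331.41070609]
 [210.96176255 347.33752958]]
tin [ 0.44846985 -0.28510732 -0.03599659] [[-0.1, 0.1], [-0.2, 0.0], [-0.2, 0.4], [-0.4, 0.0], [-0.0, 0.0], [0.1, -1.0], [0.0, -0.3], [-0.1, -1.4]]
```

>>> drive_tool:
  targets:
    - {"yaw": -0.0955, "fingers": 0.67}
    - {"yaw": -0.0955, "fingers": 0.67}
    - {"yaw": -0.0955, "fingers": 0.67}
    - {"yaw": -0.0955, "fingers": 0.67}
    - {"yaw": -0.0955, "fingers": 0.67}
    - {"yaw": -0.0955, "fingers": 0.67}
    - {"yaw": -0.0955, "fingers": 0.67}
    - {"yaw": -0.0955, "fingers": 0.67}
    - {"fingers": 0.67}

```text
invalid input
```

>>> drive_tool:
  targets:
    - {"dx": 0, "dy": 0, "dz": 0, "yaw": -0.0955, "fingers": 0.67}
    - {"dx": 0, "dy": 0, "dz": 0, "yaw": -0.0955, "fingers": 0.67}
    - {"dx": 0, "dy": 0, "dz": 0, "yaw": -0.0955, "fingers": 0.67}
    - {"dx": 0, "dy": 0, "dz": 0, "yaw": -0.0955, "fingers": 0.67}
    - {"dx": 0, "dy": 0, "dz": 0, "yaw": -0.0955, "fingers": 0.67}
    - {"dx": 0, "dy": 0, "dz": 0, "yaw": -0.0955, "fingers": 0.67}
    - {"dx": 0, "dy": 0, "dz": 0, "yaw": -0.0955, "fingers": 0.67}
    - {"dx": 0, "dy": 0, "dz": 0, "yaw": -0.0955, "fingers": 0.67}
    - {"dx": 0, "dy": 0, "dz": 0, "yaw": 0, "fingers": 0.67}
  squeeze: 40

```text
clock: 1.1
position: [0.1415, -0.6087, 0.2311]
tool_rot: [3.142, -0.0, 1.431]
force: [-0.4, -0.7, -0.1]
grip_width: 0.0276
finger_force: 0.0
```

>>> drive_tool:
  targets:
    - {"dx": 0.4, "dy": 0.21, "dz": 0, "yaw": 0, "fingers": 0.67}
    - {"dx": 0.4, "dy": 0.21, "dz": 0, "yaw": 0, "fingers": 0.67}
    - {"dx": 0.4, "dy": 0.21, "dz": 0, "yaw": 0, "fingers": 0.67}
    - {"dx": 0.4, "dy": 0.21, "dz": 0, "yaw": 0, "fingers": 0.67}
    - {"dx": 0.4, "dy": 0.21, "dz": 0, "yaw": 0, "fingers": 0.67}
    - {"dx": 0.4, "dy": 0.21, "dz": 0, "yaw": 0, "fingers": 0.67}
    - {"dx": 0.4, "dy": 0.21, "dz": 0, "yaw": 0, "fingers": 0.67}
    - {"dx": 0.4, "dy": 0.21, "dz": 0, "yaw": 0, "fingers": 0.67}
    - {"dx": 0.4, "dy": 0.21, "dz": 0, "yaw": 0, "fingers": 0.67}
    - {"dx": 0.4, "dy": 0.21, "dz": 0, "yaw": 0, "fingers": 0.67}
    - {"dx": 0.4, "dy": 0.21, "dz": 0, "yaw": 0, "fingers": 0.67}
    - {"dx": 0.4, "dy": 0.21, "dz": 0, "yaw": 0, "fingers": 0.67}
    - {"dx": 0.4, "dy": 0.21, "dz": 0, "yaw": 0, "fingers": 0.67}
    - {"dx": 0.4, "dy": 0.21, "dz": 0, "yaw": 0, "fingers": 0.67}
    - {"dx": 0.4, "dy": 0.21, "dz": 0, "yaw": 0, "fingers": 0.67}
    - {"dx": 0.4, "dy": 0.21, "dz": 0, "yaw": 0, "fingers": 0.67}
    - {"dx": 0, "dy": 0, "dz": 0, "yaw": 0, "fingers": 0.67}

```text
clock: 2.8
position: [0.5671, -0.0166, 0.2312]
tool_rot: [3.141, -0.003, 1.43]
force: [-2.0, 0.0, 0.0]
grip_width: 0.028
finger_force: 0.0
```

>>> drive_tool:
  targets:
    - {"dx": 0, "dy": -0.02, "dz": 0.3, "yaw": 0, "fingers": 0.67}
    - {"dx": 0, "dy": 0, "dz": 0.3, "yaw": 0, "fingers": 0.67}
    - {"dx": 0, "dy": 0, "dz": 0.25, "yaw": 0, "fingers": 0.67}
    - {"dx": 0, "dy": 0, "dz": 0.2, "yaw": 0, "fingers": 0.67}
    - {"dx": 0, "dy": 0, "dz": 0.15, "yaw": 0, "fingers": 0.67}
    - {"dx": 0, "dy": 0, "dz": 0.1, "yaw": 0, "fingers": 0.67}
    - {"dx": 0, "dy": 0, "dz": 0.1, "yaw": 0, "fingers": 0.67}
    - {"dx": 0, "dy": 0, "dz": 0, "yaw": 0, "fingers": 0.67}

```text
clock: 3.6
position: [0.5626, -0.0225, 0.0905]
tool_rot: [-3.141, 0.0, 1.428]
force: [-0.8, 0.1, 0.5]
grip_width: 0.0276
finger_force: 0.0
```

>>> drive_tool:
  targets:
    - {"dx": 0, "dy": 0, "dz": 0, "yaw": 0, "fingers": 0.75}
    - {"dx": 0, "dy": 0, "dz": 0, "yaw": 0, "fingers": 0.85}
    - {"dx": 0, "dy": 0, "dz": 0, "yaw": 0, "fingers": 1}
    - {"dx": 0, "dy": 0, "dz": 0, "yaw": 0, "fingers": 1}
    - {"dx": 0, "dy": 0, "dz": 0, "yaw": 0, "fingers": 1}
  squeeze: 20

```text
clock: 4.1
position: [0.5638, -0.0225, 0.0921]
tool_rot: [3.14, -0.0, 1.428]
force: [3.6, -0.5, 7.2]
grip_width: 0.0094
finger_force: 23.6
```

>>> drive_tool:
  targets:
    - {"dx": 0, "dy": -0.08, "dz": 0, "yaw": 0, "fingers": 1}
    - {"dx": 0, "dy": -0.12, "dz": 0, "yaw": 0, "fingers": 1}
    - {"dx": 0, "dy": -0.12, "dz": 0, "yaw": 0, "fingers": 1}
    - {"dx": 0, "dy": -0.12, "dz": 0, "yaw": 0, "fingers": 1}
    - {"dx": 0, "dy": -0.12, "dz": 0, "yaw": 0, "fingers": 1}
    - {"dx": 0, "dy": -0.12, "dz": 0, "yaw": 0, "fingers": 1}
    - {"dx": 0, "dy": -0.12, "dz": 0, "yaw": 0, "fingers": 1}
    - {"dx": 0, "dy": -0.12, "dz": 0, "yaw": 0, "fingers": 1}
    - {"dx": 0, "dy": -0.12, "dz": 0, "yaw": 0, "fingers": 1}
    - {"dx": 0, "dy": -0.12, "dz": 0, "yaw": 0, "fingers": 1}
    - {"dx": 0, "dy": -0.1, "dz": 0, "yaw": 0, "fingers": 1}
    - {"dx": 0, "dy": 0, "dz": 0, "yaw": 0, "fingers": 1}

```text
clock: 5.3
position: [0.4382, -0.004, 0.092]
tool_rot: [3.14, -0.001, 1.429]
force: [-3.1, 5.3, 13.2]
grip_width: 0.0093
finger_force: 24.8
```

>>> drive_tool:
  targets:
    - {"dx": 0, "dy": 0, "dz": 0, "yaw": 0, "fingers": 0.67}
    - {"dx": 0, "dy": 0, "dz": 0, "yaw": 0, "fingers": 0.67}
    - {"dx": 0, "dy": 0, "dz": 0, "yaw": 0, "fingers": 0.67}
    - {"dx": 0, "dy": 0, "dz": -0.2, "yaw": 0, "fingers": 0.67}
    - {"dx": 0, "dy": 0, "dz": -0.4, "yaw": 0, "fingers": 0.67}
    - {"dx": 0, "dy": 0, "dz": -0.4, "yaw": 0, "fingers": 0.5}
    - {"dx": -0.4, "dy": 0, "dz": -0.4, "yaw": 0, "fingers": 0}
    - {"dx": -0.5, "dy": 0, "dz": 0, "yaw": 0, "fingers": 0}
    - {"dx": -0.5, "dy": 0, "dz": 0, "yaw": 0, "fingers": 0}
    - {"dx": -0.5, "dy": 0, "dz": 0, "yaw": 0, "fingers": 0}
    - {"dx": -0.5, "dy": 0, "dz": 0, "yaw": 0, "fingers": 0}
    - {"dx": -0.5, "dy": 0, "dz": 0, "yaw": 0, "fingers": 0}

```text
clock: 6.5
position: [0.3969, -0.2892, 0.2267]
tool_rot: [-3.141, 0.0, 1.429]
force: [1.3, 1.3, -0.1]
grip_width: 0.0856
finger_force: 0.0
```

Run:
```python
from h import *
t=grab_frame("top");s=grab_frame("side")
a=cv2.resize(t[98:248,235:395],None,fx=4,fy=4,interpolation=cv2.INTER_CUBIC)
b=cv2.resize(s[120:225,175:335],None,fx=5,fy=5,interpolation=cv2.INTER_CUBIC)
cv2.imwrite("pics/t2.png",cv2.convertScaleAbs(a,alpha=1.6));cv2.imwrite("pics/s2.png",cv2.convertScaleAbs(b,alpha=1.6));print(st())
```

```text
{'clock': np.float64(6.6), 'position': array([ 0.3956, -0.293 ,  0.2261]), 'tool_rot': array([-3.1405e+00,  1.1000e-03,  1.4210e+00]), 'force': array([ 0.1746,  1.0636, -0.2672]), 'grip_width': np.float64(0.0853), 'finger_force': np.float64(0.0)}
```

View pics/t2.png

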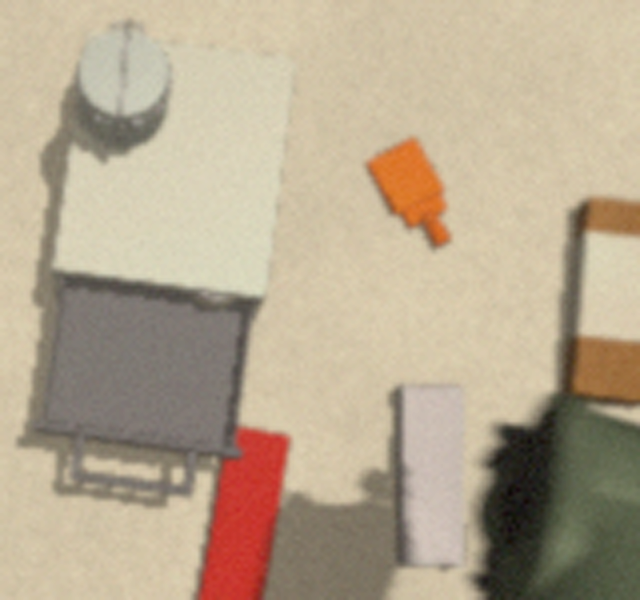

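View pics/s2.png

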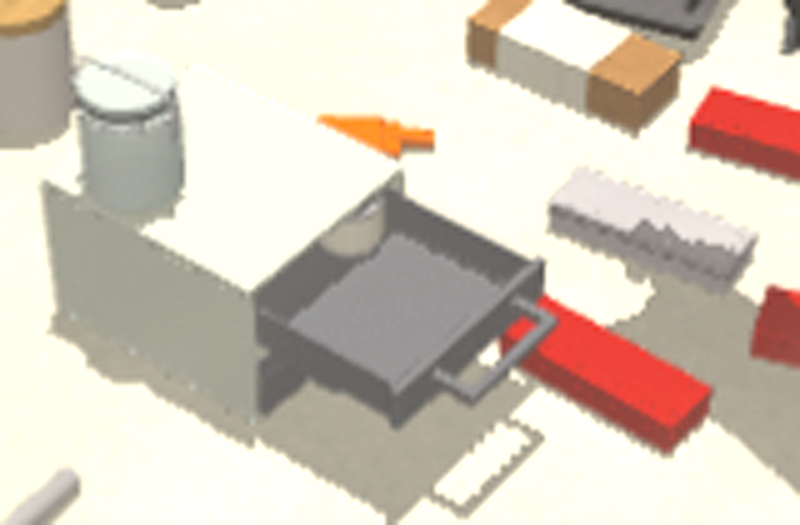

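The side view shows the round tin at about (352,228), at the back right; the top view shows a sliver of it at (220,297). So the left side is free. The drawer is about 129 mm out. Next I turn the tool to match the tin.

>>> drive_tool:
  targets:
    - {"dx": 0, "dy": 0, "dz": 0, "yaw": 0.0933, "fingers": 0}
    - {"dx": 0, "dy": 0, "dz": 0, "yaw": 0.0933, "fingers": 0}
    - {"dx": 0, "dy": 0, "dz": 0, "yaw": 0.0933, "fingers": 0}
    - {"dx": 0, "dy": 0, "dz": 0, "yaw": 0.0933, "fingers": 0}
    - {"dx": 0, "dy": 0, "dz": 0, "yaw": 0.0933, "fingers": 0}
    - {"dx": 0, "dy": 0, "dz": 0, "yaw": 0.0933, "fingers": 0}
    - {"dx": 0, "dy": 0, "dz": 0, "yaw": 0.0933, "fingers": 0}
    - {"dx": 0, "dy": 0, "dz": 0, "yaw": 0.0933, "fingers": 0}
    - {"dx": 0, "dy": 0, "dz": 0, "yaw": 0.0933, "fingers": 0}
    - {"dx": 0, "dy": 0, "dz": 0, "yaw": 0.0933, "fingers": 0}
    - {"dx": 0, "dy": 0, "dz": 0, "yaw": 0, "fingers": 0}

```text
clock: 7.7
position: [0.3977, -0.2869, 0.2265]
tool_rot: [-3.141, 0.001, -0.04]
force: [-0.4, 0.1, 0.3]
grip_width: 0.0855
finger_force: 0.0
```

>>> drive_tool:
  targets:
    - {"dx": -0.09, "dy": -0.04, "dz": 0.3, "yaw": 0, "fingers": 0}
    - {"dx": 0, "dy": 0, "dz": 0.4, "yaw": 0, "fingers": 0}
    - {"dx": 0, "dy": 0, "dz": 0.4, "yaw": 0, "fingers": 0}
    - {"dx": 0, "dy": 0, "dz": 0.4, "yaw": 0, "fingers": 0}
    - {"dx": 0, "dy": 0, "dz": 0.3, "yaw": 0, "fingers": 0}
    - {"dx": 0, "dy": 0, "dz": 0.2, "yaw": 0, "fingers": 0}
    - {"dx": 0, "dy": 0, "dz": 0.15, "yaw": 0, "fingers": 0}
    - {"dx": 0, "dy": 0, "dz": 0.09, "yaw": 0, "fingers": 0}
    - {"dx": 0, "dy": 0, "dz": 0, "yaw": 0, "fingers": 0}

```text
clock: 8.6
position: [0.3886, -0.2824, 0.0018]
tool_rot: [-3.141, 0.001, -0.034]
force: [-0.2, 0.0, -0.1]
grip_width: 0.0854
finger_force: 0.0
```

>>> drive_tool:
  targets:
    - {"dx": 0, "dy": 0, "dz": 0, "yaw": 0, "fingers": 0.2}
    - {"dx": 0, "dy": 0, "dz": 0, "yaw": 0, "fingers": 0.3}
    - {"dx": 0, "dy": 0, "dz": 0, "yaw": 0, "fingers": 0.5}
    - {"dx": 0, "dy": 0, "dz": 0, "yaw": 0, "fingers": 1}
    - {"dx": 0, "dy": 0, "dz": 0, "yaw": 0, "fingers": 1}
    - {"dx": 0, "dy": 0, "dz": 0, "yaw": 0, "fingers": 1}
  squeeze: 20

```text
clock: 9.2
position: [0.3894, -0.2832, 0.0035]
tool_rot: [3.141, -0.001, -0.037]
force: [-0.9, -0.2, 7.3]
grip_width: 0.0575
finger_force: 21.4
```

>>> drive_tool:
  targets:
    - {"dx": 0, "dy": 0, "dz": -0.05, "yaw": 0, "fingers": 1}
    - {"dx": 0, "dy": 0, "dz": -0.1, "yaw": 0, "fingers": 1}
    - {"dx": 0, "dy": 0, "dz": -0.1, "yaw": 0, "fingers": 1}
    - {"dx": 0, "dy": 0, "dz": -0.1, "yaw": 0, "fingers": 1}
    - {"dx": 0, "dy": 0, "dz": -0.05, "yaw": 0, "fingers": 1}
    - {"dx": 0, "dy": 0, "dz": 0, "yaw": 0, "fingers": 1}
    - {"dx": 0, "dy": 0, "dz": 0, "yaw": 0, "fingers": 1}

```text
clock: 9.9
position: [0.389, -0.2828, 0.0427]
tool_rot: [3.142, -0.0, -0.037]
force: [0.5, 0.1, -3.3]
grip_width: 0.0575
finger_force: 22.9
```

Run:
```python
from h import *
s=grab_frame("side")
b=cv2.resize(s[130:230,255:375],None,fx=5,fy=5,interpolation=cv2.INTER_CUBIC)
cv2.imwrite("pics/s3.png",cv2.convertScaleAbs(b,alpha=1.5));print(st(),readout.observe()['moment'])
```

```text
{'clock': np.float64(9.95), 'position': array([ 0.3889, -0.2827,  0.0424]), 'tool_rot': array([-3.1414e+00,  3.0000e-04, -3.6800e-02]), 'force': array([ 0.0906, -0.2704, -2.9856]), 'grip_width': np.float64(0.0574), 'finger_force': np.float64(22.8663)} [ 0.09745068  0.20105987 -0.02906991]
```

View pics/s3.png

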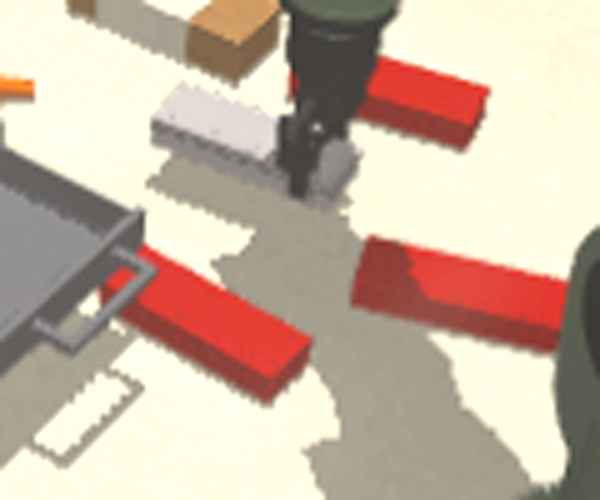

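The tin hangs level at (210,130) and its shadow is detached, so the pads hold it without letting it droop. I loosen the grip step by step at this height, so the far end sags onto the table. That gives about 16 degrees.

>>> drive_tool:
  targets:
    - {"dx": 0, "dy": 0, "dz": 0, "yaw": 0, "fingers": 0.36}
    - {"dx": 0, "dy": 0, "dz": 0, "yaw": 0, "fingers": 0.36}

```text
clock: 10.15
position: [0.3888, -0.2826, 0.0423]
tool_rot: [-3.141, 0.001, -0.037]
force: [0.2, -0.1, -4.2]
grip_width: 0.0576
finger_force: 22.9
```

>>> drive_tool:
  targets:
    - {"dx": 0, "dy": 0, "dz": 0, "yaw": 0, "fingers": 0.335}
    - {"dx": 0, "dy": 0, "dz": 0, "yaw": 0, "fingers": 0.335}

```text
clock: 10.35
position: [0.3889, -0.2827, 0.0425]
tool_rot: [-3.141, 0.0, -0.037]
force: [1.1, 0.3, -4.6]
grip_width: 0.0576
finger_force: 22.9
```

>>> drive_tool:
  targets:
    - {"dx": 0, "dy": 0, "dz": 0, "yaw": 0, "fingers": 0.328}
    - {"dx": 0, "dy": 0, "dz": 0, "yaw": 0, "fingers": 0.328}

```text
clock: 10.55
position: [0.389, -0.2827, 0.0426]
tool_rot: [-3.142, 0.0, -0.037]
force: [-1.0, -0.9, -3.1]
grip_width: 0.0573
finger_force: 22.9
```

>>> drive_tool:
  targets:
    - {"dx": 0, "dy": 0, "dz": 0, "yaw": 0, "fingers": 0.324}
    - {"dx": 0, "dy": 0, "dz": 0, "yaw": 0, "fingers": 0.324}

```text
clock: 10.75
position: [0.389, -0.2828, 0.0427]
tool_rot: [3.142, -0.0, -0.037]
force: [0.1, -0.6, -3.3]
grip_width: 0.0577
finger_force: 13.5
```

>>> drive_tool:
  targets:
    - {"dx": 0, "dy": 0, "dz": 0, "yaw": 0, "fingers": 0.321}
    - {"dx": 0, "dy": 0, "dz": 0, "yaw": 0, "fingers": 0.321}

```text
clock: 10.95
position: [0.3892, -0.2829, 0.0428]
tool_rot: [3.141, -0.0, -0.037]
force: [-0.1, -0.2, 0.4]
grip_width: 0.0578
finger_force: 0.0
```

>>> drive_tool:
  targets:
    - {"dx": 0, "dy": 0, "dz": 0, "yaw": 0, "fingers": 0.1}
    - {"dx": 0, "dy": 0, "dz": 0, "yaw": 0, "fingers": 0.1}
    - {"dx": 0, "dy": 0, "dz": 0.1, "yaw": 0, "fingers": 0.1}
    - {"dx": 0, "dy": 0, "dz": 0.1, "yaw": 0, "fingers": 0.1}
    - {"dx": 0, "dy": 0, "dz": 0.1, "yaw": 0, "fingers": 0.1}
    - {"dx": 0, "dy": 0, "dz": 0.1, "yaw": 0, "fingers": 0.1}
    - {"dx": 0, "dy": 0, "dz": 0, "yaw": 0, "fingers": 0.1}

```text
clock: 11.65
position: [0.3883, -0.2822, 0.001]
tool_rot: [-3.14, 0.002, -0.037]
force: [0.4, -0.3, 0.2]
grip_width: 0.077
finger_force: 0.0
```

Run:
```python
from h import *
s=grab_frame("side")
b=cv2.resize(s[135:205,270:350],None,fx=7,fy=7,interpolation=cv2.INTER_CUBIC)
cv2.imwrite("pics/s4.png",cv2.convertScaleAbs(b,alpha=1.5));print(st())
t=.032
print(((proj('side',place([.4485,-.2851,-.036],[[-.085,.029,t],[-.085,-.029,t],[.085,-.029,t],[.085,.029,t]]))-[270,135]+.5)*7-.5).round())
```

```text
{'clock': np.float64(11.7), 'position': array([ 0.3885, -0.2824,  0.0018]), 'tool_rot': array([-3.1408e+00,  1.5000e-03, -3.6700e-02]), 'force': array([ 0.5416,  0.0212, -0.0707]), 'grip_width': np.float64(0.0769), 'finger_force': np.float64(0.0)}
[[354. 273.]
 [395. 218.]
 [147. 124.]
 [103. 175.]]
```

View pics/s4.png

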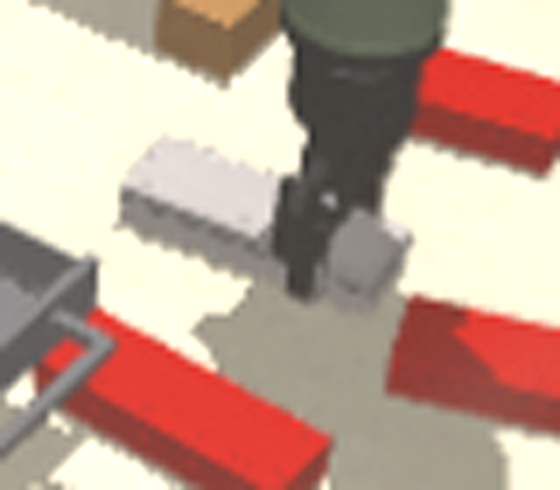

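>>> drive_tool:
  targets:
    - {"dx": -0.08, "dy": 0, "dz": 0, "yaw": 0, "fingers": 0.1}
    - {"dx": -0.07, "dy": 0, "dz": 0, "yaw": 0, "fingers": 0.1}
    - {"dx": 0, "dy": 0, "dz": 0, "yaw": 0, "fingers": 0.3}
    - {"dx": 0, "dy": 0, "dz": 0, "yaw": 0, "fingers": 0.4}
    - {"dx": 0, "dy": 0, "dz": 0, "yaw": 0, "fingers": 0.4}
    - {"dx": 0, "dy": 0, "dz": 0, "yaw": 0, "fingers": 0.323}
    - {"dx": 0, "dy": 0, "dz": 0, "yaw": 0, "fingers": 0.323}

```text
clock: 12.4
position: [0.3734, -0.2824, 0.003]
tool_rot: [3.141, 0.001, -0.037]
force: [-5.2, -0.8, 8.5]
grip_width: 0.0576
finger_force: 10.4
```

>>> drive_tool:
  targets:
    - {"dx": 0, "dy": 0, "dz": -0.04, "yaw": 0, "fingers": 0.323}
    - {"dx": 0, "dy": 0, "dz": -0.04, "yaw": 0, "fingers": 0.323}
    - {"dx": 0, "dy": 0, "dz": 0, "yaw": 0, "fingers": 0.323}

```text
clock: 12.7
position: [0.3743, -0.2823, 0.0113]
tool_rot: [3.141, -0.001, -0.037]
force: [0.5, -0.1, -2.4]
grip_width: 0.0576
finger_force: 9.1
```

>>> drive_tool:
  targets:
    - {"dx": 0, "dy": 0, "dz": 0, "yaw": 0, "fingers": 0.3224}
    - {"dx": 0, "dy": 0, "dz": 0, "yaw": 0, "fingers": 0.3224}

```text
clock: 12.9
position: [0.3742, -0.2823, 0.0107]
tool_rot: [3.141, -0.0, -0.037]
force: [0.4, 0.2, -2.3]
grip_width: 0.0583
finger_force: 6.8
```

>>> drive_tool:
  targets:
    - {"dx": 0, "dy": 0, "dz": 0, "yaw": 0, "fingers": 0.3219}
    - {"dx": 0, "dy": 0, "dz": 0, "yaw": 0, "fingers": 0.3219}

```text
clock: 13.1
position: [0.3741, -0.2822, 0.0106]
tool_rot: [3.142, -0.0, -0.037]
force: [1.2, -1.3, -2.6]
grip_width: 0.0579
finger_force: 4.6
```

Run:
```python
from h import *
for i in range(3):
    grab_frame("side"); o=readout.observe(); print(o['force'].round(2),o['moment'].round(3),o['finger_force'])
```

```text
[ 1.22 -0.44 -2.54] [-0.048 -0.353 -0.031] 4.561754465103149
[ 1.17 -0.72 -1.68] [-0.066 -0.265  0.005] 4.561906233429909
[ 1.17 -1.04 -1.82] [-0.09  -0.304 -0.038] 4.561987146735191
```

>>> drive_tool:
  targets:
    - {"dx": 0, "dy": 0, "dz": -0.04, "yaw": 0, "fingers": 0.3219}
    - {"dx": 0, "dy": 0, "dz": -0.04, "yaw": 0, "fingers": 0.3219}
    - {"dx": 0, "dy": 0, "dz": -0.04, "yaw": 0, "fingers": 0.3219}
    - {"dx": 0, "dy": 0, "dz": 0, "yaw": 0, "fingers": 0.3219}
    - {"dx": 0, "dy": 0, "dz": 0, "yaw": 0, "fingers": 0.3219}

```text
clock: 13.75
position: [0.3739, -0.2822, 0.0228]
tool_rot: [3.141, -0.0, -0.037]
force: [-0.1, -0.2, -1.2]
grip_width: 0.0579
finger_force: 4.5
```

Run:
```python
from h import *
for i in range(4):
    s=grab_frame("side"); o=readout.observe(); print(o['force'].round(2),o['moment'].round(3),o['finger_force'],o['position'])
b=cv2.resize(s[135:205,270:350],None,fx=7,fy=7,interpolation=cv2.INTER_CUBIC)
cv2.imwrite("pics/s5.png",cv2.convertScaleAbs(b,alpha=1.5))
```

```text
[-0.61  0.34 -1.68] [-0.052  0.085 -0.02 ] 4.534929245710373 [ 0.37382159 -0.28222131  0.02267085]
[ 0.36 -0.21 -1.11] [-0.072  0.082  0.027] 4.538239315152168 [ 0.37383233 -0.282206    0.022604  ]
[-1.37  0.34 -1.17] [-0.099  0.133  0.003] 4.536819979548454 [ 0.37383408 -0.28220768  0.02255773]
[-0.49 -0.69 -0.53] [-0.013  0.154  0.005] 4.5359064638614655 [ 0.373844   -0.28218459  0.02254516]
```

View pics/s5.png

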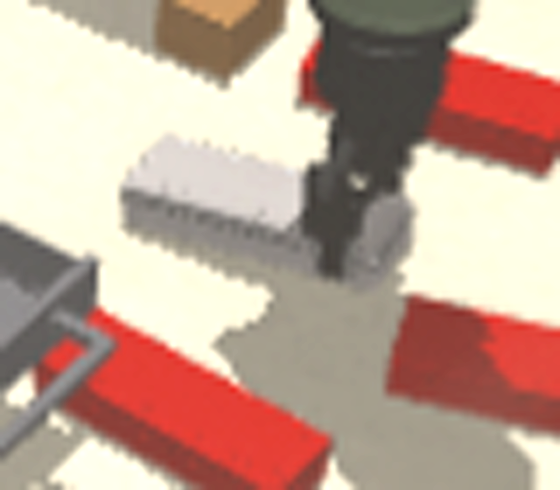

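The far end still rests at (122,188) and the near end has risen, so the tin pivots in the light grip. I lift further to about 16 degrees and then tighten.

>>> drive_tool:
  targets:
    - {"dx": 0, "dy": 0, "dz": -0.04, "yaw": 0, "fingers": 0.3219}
    - {"dx": 0, "dy": 0, "dz": -0.04, "yaw": 0, "fingers": 0.3219}
    - {"dx": 0, "dy": 0, "dz": -0.04, "yaw": 0, "fingers": 0.3219}
    - {"dx": 0, "dy": 0, "dz": -0.04, "yaw": 0, "fingers": 0.3219}
    - {"dx": 0, "dy": 0, "dz": -0.04, "yaw": 0, "fingers": 0.3219}
    - {"dx": 0, "dy": 0, "dz": 0, "yaw": 0, "fingers": 0.3219}
    - {"dx": 0, "dy": 0, "dz": 0, "yaw": 0, "fingers": 0.33}
    - {"dx": 0, "dy": 0, "dz": 0, "yaw": 0, "fingers": 0.4}
    - {"dx": 0, "dy": 0, "dz": 0, "yaw": 0, "fingers": 0.4}
  squeeze: 30

```text
clock: 14.85
position: [0.3738, -0.2822, 0.0426]
tool_rot: [-3.142, 0.0, -0.037]
force: [-2.7, -0.8, 2.2]
grip_width: 0.0574
finger_force: 35.5
```

>>> drive_tool:
  targets:
    - {"dx": 0, "dy": 0, "dz": -0.1, "yaw": 0, "fingers": 0.4}
    - {"dx": 0, "dy": 0, "dz": -0.2, "yaw": 0, "fingers": 0.4}
    - {"dx": 0, "dy": 0, "dz": -0.3, "yaw": 0, "fingers": 0.4}
    - {"dx": 0, "dy": 0, "dz": -0.3, "yaw": 0, "fingers": 0.4}
    - {"dx": 0, "dy": 0, "dz": -0.3, "yaw": 0, "fingers": 0.4}
    - {"dx": 0, "dy": 0, "dz": -0.2, "yaw": 0, "fingers": 0.4}
    - {"dx": 0, "dy": 0, "dz": 0, "yaw": 0, "fingers": 0.4}
    - {"dx": 0, "dy": 0, "dz": 0, "yaw": 0, "fingers": 0.4}

```text
clock: 15.65
position: [0.3738, -0.2821, 0.1826]
tool_rot: [3.141, -0.0, -0.037]
force: [-0.5, 0.1, -4.2]
grip_width: 0.0574
finger_force: 35.0
```

Run:
```python
from h import *
s=grab_frame("side")
# tin pixels: grey-lilac; print rough far end by overlay model
o=readout.observe();p=o['position'];print(st())
b=cv2.resize(s[80:200,230:350],None,fx=5,fy=5,interpolation=cv2.INTER_CUBIC)
cv2.imwrite("pics/s6.png",cv2.convertScaleAbs(b,alpha=1.5))
np.save('s6.npy',s)
```

```text
{'clock': np.float64(15.7), 'position': array([ 0.3735, -0.2819,  0.182 ]), 'tool_rot': array([-3.1411e+00,  9.0000e-04, -3.6600e-02]), 'force': array([ 0.1818,  0.6263, -4.2633]), 'grip_width': np.float64(0.057), 'finger_force': np.float64(34.9497)}
```

```bash
cat >> h.py <<'E'
EX=lambda yaw:np.array([np.cos(yaw),np.sin(yaw),0])
def tinpts(p,yaw,d,th,w=.022):
    "tilted tin corners, pivot above TCP p; order near-bottom L,R, near-top L,R, far-bottom L,R, far-top L,R"
    piv=np.array(p)+[0,0,w-.003];ex=EX(yaw);ey=np.array([-ex[1],ex[0],0]);ez=np.array([0,0,1.])
    ax=np.cos(th)*ex-np.sin(th)*ez;az=np.sin(th)*ex+np.cos(th)*ez
    return np.array([piv+(u-d)*ax+y*ey+(v-w)*az for u in(0,.17) for v in(0,.032) for y in(.029,-.029)])
E
python3 - <<'E'
from h import *
im=[]
o=readout.observe()['position']
for n,(r,c) in {'side':(75,225),'top':(150,290)}.items():
    g=grab_frame(n)[r:r+120,c:c+80 if n=='top' else c+120]
    b=cv2.convertScaleAbs(cv2.resize(g,None,fx=4,fy=4,interpolation=cv2.INTER_CUBIC),alpha=1.4)
    for th,col in((16,(0,255,0)),):
        P=(((proj(n,tinpts(o,-.037,.021,np.radians(th)))-[c,r])+.5)*4-.5).round().astype(int)
        for i,j in((0,1),(2,3),(4,5),(6,7),(0,2),(1,3),(4,6),(5,7),(0,4),(1,5),(2,6),(3,7)):
            cv2.line(b,tuple(map(int,P[i])),tuple(map(int,P[j])),col,1)
    print(n,P.tolist()); im.append(b)
cv2.imwrite('pics/o7.png',np.hstack(im))
E
```

```text
side [[413, 285], [437, 255], [408, 258], [433, 227], [263, 268], [289, 239], [257, 242], [283, 213]]
top [[215, 377], [285, 378], [223, 366], [294, 368], [204, 188], [271, 189], [212, 173], [279, 175]]
```

View pics/o7.png

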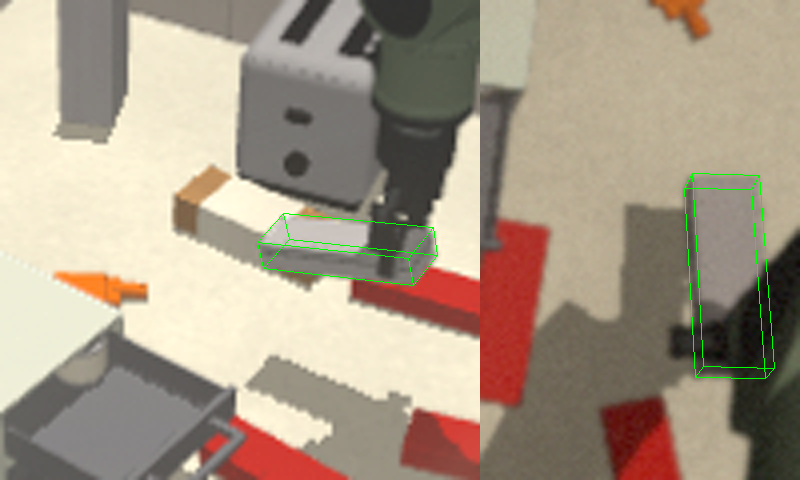

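The overlay (d 21 mm, 16 degrees) sits on the tin in both views: side at (260-437, 213-285), top at (690-770, 173-378). I check the far edge numerically.

Run:
```python
from h import *
g=cv2.cvtColor(grab_frame('top'),cv2.COLOR_BGR2HSV)
print('top rows 188..202 sat/val', [(r,int(g[r,346:356,1].mean()),int(g[r,346:356,2].mean())) for r in range(188,202)])
o=readout.observe()['position']
for d in(.017,.021,.027,.033):
  for th in(14,16,18): P=proj('top',tinpts(o,-.037,d,np.radians(th)));Q=proj('side',tinpts(o,-.037,d,np.radians(th)));print(d,th,'top far-top row',P[6:,1].round(1),'side far-top L',Q[6].round(1),'far-bot L',Q[4].round(1),'near-bot L',Q[0].round(1))
s=grab_frame('side');h=cv2.cvtColor(s,cv2.COLOR_BGR2HSV)
for r in(137,139,141): print(r,h[r,282:300,1].tolist(),h[r,282:300,2].tolist())
```

```text
top rows 188..202 sat/val [(188, 50, 134), (189, 51, 132), (190, 51, 132), (191, 51, 132), (192, 50, 131), (193, 50, 126), (194, 37, 112), (195, 30, 108), (196, 29, 108), (197, 31, 109), (198, 29, 109), (199, 30, 109), (200, 32, 109), (201, 31, 108)]
0.017 14 top far-top row [191.4 191.9] side far-top L [287.8 133.9] far-bot L [289.1 140.5] near-bot L [326.7 146. ]
0.017 16 top far-top row [191.9 192.4] side far-top L [288. 135.] far-bot L [289.5 141.7] near-bot L [326.9 145.9]
0.017 18 top far-top row [192.5 192.9] side far-top L [288.2 136.1] far-bot L [289.9 142.8] near-bot L [327.  145.8]
0.021 14 top far-top row [192.5 193. ] side far-top L [288.7 134. ] far-bot L [289.9 140.7] near-bot L [327.7 146.2]
0.021 16 top far-top row [193.  193.4] side far-top L [288.8 135.1] far-bot L [290.3 141.8] near-bot L [327.8 146.1]
0.021 18 top far-top row [193.5 194. ] side far-top L [289.  136.2] far-bot L [290.7 142.9] near-bot L [328.  145.9]
0.027 14 top far-top row [194.2 194.6] side far-top L [290.  134.2] far-bot L [291.2 140.9] near-bot L [329.1 146.4]
0.027 16 top far-top row [194.6 
[... 325 characters left out ...]
 top far-top row [196.2 196.7] side far-top L [291.4 135.4] far-bot L [292.8 142.1] near-bot L [330.6 146.4]
0.033 18 top far-top row [196.7 197.1] side far-top L [291.5 136.4] far-bot L [293.2 143.1] near-bot L [330.7 146.1]
137 [34, 34, 32, 34, 35, 32, 34, 31, 15, 18, 15, 15, 15, 18, 15, 15, 17, 11] [111, 112, 111, 112, 110, 110, 111, 100, 84, 84, 85, 85, 85, 85, 87, 87, 92, 97]
139 [37, 36, 36, 37, 32, 34, 34, 34, 26, 19, 16, 19, 16, 18, 15, 17, 15, 17] [179, 129, 127, 111, 110, 111, 112, 111, 98, 95, 94, 95, 94, 86, 86, 89, 84, 77]
141 [37, 37, 37, 37, 38, 38, 38, 38, 36, 21, 19, 19, 22, 19, 19, 16, 16, 19] [179, 179, 179, 180, 181, 181, 129, 129, 112, 98, 93, 94, 93, 94, 94, 93, 93, 93]
```

>>> drive_tool:
  targets:
    - {"dx": 0, "dy": 0, "dz": -0.1, "yaw": 0.0334, "fingers": 0.4}
    - {"dx": 0, "dy": 0, "dz": -0.1, "yaw": 0.0334, "fingers": 0.4}
    - {"dx": 0, "dy": -0.1, "dz": 0, "yaw": 0, "fingers": 0.4}
    - {"dx": 0.02, "dy": -0.2, "dz": 0, "yaw": 0, "fingers": 0.4}
    - {"dx": 0.02, "dy": -0.25, "dz": 0, "yaw": 0, "fingers": 0.4}
    - {"dx": 0.02, "dy": -0.25, "dz": 0, "yaw": 0, "fingers": 0.4}
    - {"dx": 0.02, "dy": -0.25, "dz": 0, "yaw": 0, "fingers": 0.4}
    - {"dx": 0.02, "dy": -0.25, "dz": 0, "yaw": 0, "fingers": 0.4}
    - {"dx": 0.02, "dy": -0.25, "dz": 0, "yaw": 0, "fingers": 0.4}
    - {"dx": 0.02, "dy": -0.25, "dz": 0, "yaw": 0, "fingers": 0.4}
    - {"dx": 0.02, "dy": -0.25, "dz": 0, "yaw": 0, "fingers": 0.4}
    - {"dx": 0.02, "dy": -0.25, "dz": 0, "yaw": 0, "fingers": 0.4}
    - {"dx": 0.02, "dy": -0.25, "dz": 0, "yaw": 0, "fingers": 0.4}
    - {"dx": 0.02, "dy": -0.25, "dz": 0, "yaw": 0, "fingers": 0.4}
    - {"dx": 0, "dy": -0.2, "dz": 0, "yaw": 0, "fingers": 0.4}
    - {"dx": 0, "dy": -0.15, "dz": 0, "yaw": 0, "fingers": 0.4}
    - {"dx": 0, "dy": 0, "dz": 0, "yaw": 0, "fingers": 0.4}

```text
clock: 17.6
position: [0.4399, 0.0291, 0.202]
tool_rot: [-3.141, 0.001, -0.137]
force: [-0.3, -0.5, -4.4]
grip_width: 0.0576
finger_force: 35.0
```

```bash
cat >> h.py <<'E'
def sl():
    o=readout.observe();p=o['position'];c,s=np.cos(.142),np.sin(.142)
    print('s %.4f l %.4f z %.4f yaw %.4f F %s w %.4f ff %.1f t %.2f'%(p[0]*c-p[1]*s,p[0]*s+p[1]*c,p[2],o['tool_rot'][2],o['force'].round(1),o['grip_width'],o['finger_force'],o['clock']))
E
python3 - <<'E'
from h import *
sl();o=readout.observe();g=cv2.cvtColor(grab_frame('top'),cv2.COLOR_BGR2HSV)
for th in(10,16,22):
    P=proj('top',tinpts(o['position'],-.142,.023,np.radians(th)));print(th,'far-top px',P[6:].round(1).tolist(),'near-top',P[2:4].round(1).tolist())
c=int(P[6:,0].mean());print(c,[(r,int(g[r,c-4:c+5,1].mean()),int(g[r,c-4:c+5,2].mean())) for r in range(int(P[6,1])-8,int(P[6,1])+10)])
E
```

```text
s 0.4313 l 0.0911 z 0.2020 yaw -0.1368 F [-0.3 -0.5 -4.4] w 0.0576 ff 35.0 t 17.60
10 far-top px [[255.9, 172.3], [273.1, 174.6]] near-top [[248.9, 221.4], [266.7, 223.8]]
16 far-top px [[255.8, 173.8], [272.8, 176.0]] near-top [[249.0, 220.9], [266.8, 223.3]]
22 far-top px [[255.7, 175.7], [272.5, 177.9]] near-top [[249.0, 220.3], [266.9, 222.7]]
264 [(167, 33, 98), (168, 34, 65), (169, 34, 52), (170, 32, 54), (171, 27, 64), (172, 24, 75), (173, 25, 77), (174, 24, 80), (175, 27, 92), (176, 31, 104), (177, 30, 106), (178, 30, 107), (179, 31, 107), (180, 31, 107), (181, 33, 104), (182, 32, 94), (183, 40, 81), (184, 44, 76)]
```

>>> drive_tool:
  targets:
    - {"dx": 0.1, "dy": 0.025, "dz": 0.1, "yaw": 0.003, "fingers": 0.4}
    - {"dx": 0.09, "dy": 0, "dz": 0.1, "yaw": 0, "fingers": 0.4}
    - {"dx": 0, "dy": 0, "dz": 0.1, "yaw": 0, "fingers": 0.4}
    - {"dx": 0, "dy": 0, "dz": 0.1, "yaw": 0, "fingers": 0.4}
    - {"dx": 0, "dy": 0, "dz": 0.1, "yaw": 0, "fingers": 0.4}
    - {"dx": 0, "dy": 0, "dz": 0.1, "yaw": 0, "fingers": 0.4}
    - {"dx": 0, "dy": 0, "dz": 0, "yaw": 0, "fingers": 0.4}

```text
clock: 18.35
position: [0.4579, 0.0213, 0.1414]
tool_rot: [3.141, 0.002, -0.146]
force: [0.3, -0.3, -3.1]
grip_width: 0.0573
finger_force: 35.0
```

```bash
python3 -c "
from h import *
sl()"
```

```text
s 0.4503 l 0.0859 z 0.1414 yaw -0.1462 F [ 0.3 -0.3 -3.1] w 0.0573 ff 35.0 t 18.35
```

>>> drive_tool:
  targets:
    - {"dx": 0.05, "dy": -0.01, "dz": 0.015, "yaw": 0, "fingers": 0.4}
    - {"dx": 0.05, "dy": -0.01, "dz": 0.015, "yaw": 0, "fingers": 0.4}
    - {"dx": 0.05, "dy": 0, "dz": 0.015, "yaw": 0, "fingers": 0.4}
    - {"dx": 0.05, "dy": 0, "dz": 0.015, "yaw": 0, "fingers": 0.4}
    - {"dx": 0, "dy": 0, "dz": 0, "yaw": 0, "fingers": 0.4}

```text
clock: 18.85
position: [0.4795, 0.0203, 0.1365]
tool_rot: [-3.141, -0.0, -0.147]
force: [0.3, 0.1, -4.6]
grip_width: 0.0574
finger_force: 35.0
```

>>> drive_tool:
  targets:
    - {"dx": 0.05, "dy": 0, "dz": 0.015, "yaw": 0, "fingers": 0.4}
    - {"dx": 0.05, "dy": 0, "dz": 0.015, "yaw": 0, "fingers": 0.4}
    - {"dx": 0.05, "dy": 0, "dz": 0.015, "yaw": 0, "fingers": 0.4}
    - {"dx": 0, "dy": 0, "dz": 0, "yaw": 0, "fingers": 0.4}
    - {"dx": 0, "dy": 0, "dz": 0, "yaw": 0, "fingers": 0.4}

```text
clock: 19.35
position: [0.4936, 0.0182, 0.132]
tool_rot: [-3.142, 0.0, -0.146]
force: [0.1, -0.8, -2.7]
grip_width: 0.0576
finger_force: 35.0
```

```bash
python3 -c "
from h import *
sl()"
```

```text
s 0.4860 l 0.0879 z 0.1320 yaw -0.1464 F [ 0.1 -0.8 -2.7] w 0.0576 ff 35.0 t 19.35
```

>>> drive_tool:
  targets:
    - {"dx": 0.03, "dy": 0, "dz": 0.01, "yaw": 0, "fingers": 0.4}
    - {"dx": 0.03, "dy": 0, "dz": 0.005, "yaw": 0, "fingers": 0.4}
    - {"dx": 0.03, "dy": 0, "dz": 0, "yaw": 0, "fingers": 0.4}
    - {"dx": 0, "dy": 0, "dz": 0, "yaw": 0, "fingers": 0.4}

```text
clock: 19.75
position: [0.5031, 0.0169, 0.1307]
tool_rot: [-3.141, -0.001, -0.147]
force: [0.4, -0.6, -2.9]
grip_width: 0.0572
finger_force: 35.1
```

>>> drive_tool:
  targets:
    - {"dx": 0.03, "dy": 0, "dz": 0.005, "yaw": 0, "fingers": 0.4}
    - {"dx": 0.03, "dy": 0, "dz": 0, "yaw": 0, "fingers": 0.4}
    - {"dx": 0.02, "dy": 0, "dz": 0, "yaw": 0, "fingers": 0.4}
    - {"dx": 0, "dy": 0, "dz": 0, "yaw": 0, "fingers": 0.4}

```text
clock: 20.15
position: [0.5109, 0.0157, 0.1302]
tool_rot: [-3.141, -0.0, -0.147]
force: [0.3, 0.0, -1.6]
grip_width: 0.0571
finger_force: 35.3
```

```bash
python3 -c "
from h import *
sl()"
```

```text
s 0.5035 l 0.0878 z 0.1302 yaw -0.1465 F [ 0.3  0.  -1.6] w 0.0571 ff 35.3 t 20.15
```

>>> drive_tool:
  targets:
    - {"dx": 0.03, "dy": 0, "dz": 0, "yaw": 0, "fingers": 0.4}
    - {"dx": 0.03, "dy": 0, "dz": 0, "yaw": 0, "fingers": 0.4}
    - {"dx": 0.015, "dy": 0, "dz": 0, "yaw": 0, "fingers": 0.4}
    - {"dx": 0, "dy": 0, "dz": 0, "yaw": 0, "fingers": 0.4}

```text
clock: 20.55
position: [0.5182, 0.0146, 0.1301]
tool_rot: [-3.141, -0.0, -0.147]
force: [0.9, -0.5, -1.2]
grip_width: 0.0572
finger_force: 35.4
```

```bash
python3 -c "
from h import *
sl()"
```

```text
s 0.5109 l 0.0878 z 0.1301 yaw -0.1465 F [ 0.9 -0.5 -1.2] w 0.0572 ff 35.4 t 20.55
```

>>> drive_tool:
  targets:
    - {"dx": 0, "dy": 0, "dz": 0, "yaw": 0, "fingers": 0.3235}
    - {"dx": 0, "dy": 0, "dz": 0, "yaw": 0, "fingers": 0.3235}
    - {"dx": 0, "dy": 0, "dz": 0.03, "yaw": 0, "fingers": 0.3235}
    - {"dx": 0, "dy": 0, "dz": 0.03, "yaw": 0, "fingers": 0.3235}
    - {"dx": 0, "dy": 0, "dz": 0.03, "yaw": 0, "fingers": 0.3235}
    - {"dx": 0, "dy": 0, "dz": 0, "yaw": 0, "fingers": 0.3235}
  squeeze: 20

```text
clock: 21.15
position: [0.5176, 0.0146, 0.1206]
tool_rot: [3.141, 0.001, -0.146]
force: [-2.1, -0.4, -1.0]
grip_width: 0.0577
finger_force: 11.3
```

```bash
python3 -c "
from h import *
sl()"
```

```text
s 0.5103 l 0.0877 z 0.1206 yaw -0.1463 F [-2.1 -0.4 -1. ] w 0.0577 ff 11.3 t 21.15
```

>>> drive_tool:
  targets:
    - {"dx": -0.01, "dy": 0, "dz": 0.03, "yaw": 0, "fingers": 0.3235}
    - {"dx": -0.01, "dy": 0, "dz": 0.03, "yaw": 0, "fingers": 0.3235}
    - {"dx": 0, "dy": 0, "dz": 0.03, "yaw": 0, "fingers": 0.3235}
    - {"dx": 0, "dy": 0, "dz": 0, "yaw": 0, "fingers": 0.3235}

```text
clock: 21.55
position: [0.5157, 0.0149, 0.1117]
tool_rot: [3.141, 0.001, -0.146]
force: [-2.0, 0.5, -1.3]
grip_width: 0.058
finger_force: 11.2
```

>>> drive_tool:
  targets:
    - {"dx": -0.01, "dy": 0, "dz": 0.03, "yaw": 0, "fingers": 0.3235}
    - {"dx": 0, "dy": 0, "dz": 0.03, "yaw": 0, "fingers": 0.3235}
    - {"dx": 0, "dy": 0, "dz": 0.03, "yaw": 0, "fingers": 0.3235}
    - {"dx": 0, "dy": 0, "dz": 0, "yaw": 0, "fingers": 0.3235}

```text
clock: 21.95
position: [0.5148, 0.0151, 0.1028]
tool_rot: [3.142, 0.0, -0.146]
force: [-1.6, 0.2, -0.8]
grip_width: 0.0579
finger_force: 11.1
```

```bash
python3 -c "
from h import *
sl()"
```

```text
s 0.5075 l 0.0878 z 0.1028 yaw -0.1464 F [-1.6  0.2 -0.8] w 0.0579 ff 11.1 t 21.95
```

Down another 10 mm in small steps.

>>> drive_tool:
  targets:
    - {"dx": 0, "dy": 0, "dz": 0.03, "yaw": 0, "fingers": 0.3235}
    - {"dx": 0, "dy": 0, "dz": 0.03, "yaw": 0, "fingers": 0.3235}
    - {"dx": 0, "dy": 0, "dz": 0.02, "yaw": 0, "fingers": 0.3235}
    - {"dx": 0, "dy": 0, "dz": 0, "yaw": 0, "fingers": 0.3235}

```text
clock: 22.35
position: [0.5148, 0.0151, 0.0948]
tool_rot: [3.142, 0.0, -0.146]
force: [-2.2, 0.3, -1.7]
grip_width: 0.0582
finger_force: 11.1
```

>>> drive_tool:
  targets:
    - {"dx": 0, "dy": 0, "dz": 0.02, "yaw": 0, "fingers": 0.3235}
    - {"dx": 0, "dy": 0, "dz": 0.01, "yaw": 0, "fingers": 0.3235}
    - {"dx": 0, "dy": 0, "dz": 0, "yaw": 0, "fingers": 0.3235}

```text
clock: 22.65
position: [0.5149, 0.0151, 0.092]
tool_rot: [-3.142, 0.0, -0.146]
force: [-0.7, 0.1, -1.2]
grip_width: 0.0575
finger_force: 11.1
```

```bash
python3 -c "
from h import *
sl()"
```

```text
s 0.5076 l 0.0878 z 0.0920 yaw -0.1464 F [-0.7  0.1 -1.2] w 0.0575 ff 11.1 t 22.65
```

>>> drive_tool:
  targets:
    - {"dx": 0, "dy": 0, "dz": 0.01, "yaw": 0, "fingers": 0.3235}
    - {"dx": 0, "dy": 0, "dz": 0.01, "yaw": 0, "fingers": 0.3235}
    - {"dx": 0, "dy": 0, "dz": 0, "yaw": 0, "fingers": 0.3235}

```text
clock: 22.95
position: [0.5157, 0.015, 0.091]
tool_rot: [-3.141, -0.002, -0.147]
force: [-2.3, -1.3, 14.3]
grip_width: 0.0581
finger_force: 12.5
```

>>> drive_tool:
  targets:
    - {"dx": 0, "dy": 0, "dz": 0.01, "yaw": 0, "fingers": 0.3235}
    - {"dx": 0, "dy": 0, "dz": 0.005, "yaw": 0, "fingers": 0.3235}
    - {"dx": 0, "dy": 0, "dz": 0, "yaw": 0, "fingers": 0.3235}

```text
clock: 23.25
position: [0.5161, 0.0149, 0.0898]
tool_rot: [-3.141, -0.003, -0.147]
force: [-2.4, -1.7, 18.9]
grip_width: 0.0576
finger_force: 13.5
```

>>> drive_tool:
  targets:
    - {"dx": 0, "dy": 0, "dz": -0.02, "yaw": 0, "fingers": 0.3235}
    - {"dx": 0, "dy": 0, "dz": 0, "yaw": 0, "fingers": 0.3}
    - {"dx": 0, "dy": 0, "dz": 0, "yaw": 0, "fingers": 0.25}
    - {"dx": 0, "dy": 0, "dz": 0, "yaw": 0, "fingers": 0.24}
    - {"dx": 0, "dy": 0, "dz": -0.05, "yaw": 0, "fingers": 0.24}
    - {"dx": 0, "dy": 0, "dz": -0.1, "yaw": 0, "fingers": 0.24}
    - {"dx": 0, "dy": 0, "dz": -0.2, "yaw": 0, "fingers": 0.24}
    - {"dx": 0, "dy": 0, "dz": -0.3, "yaw": 0, "fingers": 0.24}
    - {"dx": -0.3, "dy": 0, "dz": -0.4, "yaw": 0, "fingers": 0.5}
    - {"dx": -0.5, "dy": 0, "dz": -0.2, "yaw": 0, "fingers": 1}
    - {"dx": 0, "dy": 0.5, "dz": 0, "yaw": 0, "fingers": 1}
    - {"dx": 0, "dy": 0.5, "dz": 0, "yaw": 0, "fingers": 1}
    - {"dx": 0, "dy": 0.5, "dz": 0, "yaw": 0, "fingers": 1}
    - {"dx": 0, "dy": 0.5, "dz": 0, "yaw": 0, "fingers": 1}
    - {"dx": 0, "dy": 0.5, "dz": 0, "yaw": 0, "fingers": 1}
    - {"dx": 0, "dy": 0, "dz": 0, "yaw": 0, "fingers": 1}

```text
clock: 24.85
position: [0.4011, -0.2268, 0.2149]
tool_rot: [3.14, -0.001, -0.154]
force: [1.2, 1.5, 0.5]
grip_width: -0.0004
finger_force: 0.0
```

Run:
```python
from h import *
sl()
g=cv2.cvtColor(grab_frame('top'),cv2.COLOR_BGR2HSV)
# visible part of the tin in the drawer: predicted near-top corners, and edge profile along s and l at z=.119
R=lambda s,l,z:np.array([s*np.cos(.142)+l*np.sin(.142),-s*np.sin(.142)+l*np.cos(.142),z])
from scipy.ndimage import map_coordinates as mc
def prof(pts): P=proj('top',np.array(pts));return [int(v) for v in mc(g[...,2].astype(float),[P[:,1],P[:,0]],order=1)]
ss=np.arange(.464,.516,.003);print('along s',list(zip(ss.round(3),prof([R(s,.088,.119) for s in ss]))))
ls=np.arange(.03,.15,.004);print('along l',list(zip(ls.round(3),prof([R(.55,l,.119) for l in ls]))))
print('along l floor, drawer',list(zip(np.arange(-.04,.16,.005).round(3),prof([R(.5,l,.121) for l in np.arange(-.04,.16,.005)]))))
```

```text
s 0.4292 l -0.1678 z 0.2149 yaw -0.1541 F [1.2 1.5 0.5] w -0.0004 ff 0.0 t 24.85
along s [(np.float64(0.464), 77), (np.float64(0.467), 67), (np.float64(0.47), 62), (np.float64(0.473), 65), (np.float64(0.476), 71), (np.float64(0.479), 70), (np.float64(0.482), 65), (np.float64(0.485), 83), (np.float64(0.488), 106), (np.float64(0.491), 121), (np.float64(0.494), 125), (np.float64(0.497), 125), (np.float64(0.5), 126), (np.float64(0.503), 126), (np.float64(0.506), 126), (np.float64(0.509), 126), (np.float64(0.512), 127), (np.float64(0.515), 125)]
along l [(np.float64(0.03), 80), (np.float64(0.034), 80), (np.float64(0.038), 79), (np.float64(0.042), 79), (np.float64(0.046), 78), (np.float64(0.05), 77), (np.float64(0.054), 79), (np.float64(0.058), 88), (np.float64(0.062), 109), (np.float64(0.066), 123), (np.float64(0.07), 122), (np.float64(0.074), 123), (np.float64(0.078), 123), (np.float64(0.082), 124), (np.float64(0.086), 122), (np.float64(0.09), 124), (np.float64(0.094), 125), (np.float64(0.098), 124), (np.float64(0.102), 122), (np.float64(0.106), 123), (np.float64(0.11), 120), (np.float64
[... 537 characters left out ...]
78), (np.float64(0.02), 79), (np.float64(0.025), 78), (np.float64(0.03), 77), (np.float64(0.035), 79), (np.float64(0.04), 78), (np.float64(0.045), 78), (np.float64(0.05), 78), (np.float64(0.055), 80), (np.float64(0.06), 99), (np.float64(0.065), 123), (np.float64(0.07), 125), (np.float64(0.075), 126), (np.float64(0.08), 126), (np.float64(0.085), 126), (np.float64(0.09), 127), (np.float64(0.095), 127), (np.float64(0.1), 125), (np.float64(0.105), 126), (np.float64(0.11), 123), (np.float64(0.115), 103), (np.float64(0.12), 79), (np.float64(0.125), 78), (np.float64(0.13), 78), (np.float64(0.135), 80), (np.float64(0.14), 75), (np.float64(0.145), 73), (np.float64(0.15), 81), (np.float64(0.155), 87)]
```

>>> drive_tool:
  targets:
    - {"dx": -0.29, "dy": -0.2, "dz": 0, "yaw": -0.008, "fingers": 1}
    - {"dx": 0, "dy": -0.4, "dz": 0, "yaw": 0, "fingers": 1}
    - {"dx": 0, "dy": -0.4, "dz": 0, "yaw": 0, "fingers": 1}
    - {"dx": 0, "dy": -0.4, "dz": 0, "yaw": 0, "fingers": 1}
    - {"dx": 0, "dy": -0.4, "dz": 0, "yaw": 0, "fingers": 1}
    - {"dx": 0, "dy": -0.4, "dz": 0, "yaw": 0, "fingers": 1}
    - {"dx": 0, "dy": -0.08, "dz": 0, "yaw": 0, "fingers": 1}
    - {"dx": 0, "dy": 0, "dz": 0, "yaw": 0, "fingers": 1}

```text
clock: 25.7
position: [0.4048, 0.0109, 0.2147]
tool_rot: [-3.141, -0.0, -0.13]
force: [-0.4, -1.3, 0.2]
grip_width: 0.0
finger_force: 0.0
```

```bash
python3 -c "
from h import *
sl()"
```

```text
s 0.3991 l 0.0681 z 0.2147 yaw -0.1299 F [-0.4 -1.3  0.2] w 0.0000 ff 0.0 t 25.70
```

>>> drive_tool:
  targets:
    - {"dx": 0, "dy": 0.07, "dz": 0.3, "yaw": 0.0077, "fingers": 1}
    - {"dx": 0, "dy": 0, "dz": 0.4, "yaw": 0, "fingers": 1}
    - {"dx": 0, "dy": 0, "dz": 0.3, "yaw": 0, "fingers": 1}
    - {"dx": 0, "dy": 0, "dz": 0.19, "yaw": 0, "fingers": 1}
    - {"dx": 0, "dy": 0, "dz": 0, "yaw": 0, "fingers": 1}
    - {"dx": 0.08, "dy": 0, "dz": 0, "yaw": 0, "fingers": 1}
    - {"dx": 0.04, "dy": 0, "dz": 0, "yaw": 0, "fingers": 1}
    - {"dx": 0.04, "dy": 0, "dz": 0, "yaw": 0, "fingers": 1}
    - {"dx": 0.04, "dy": 0, "dz": 0, "yaw": 0, "fingers": 1}
    - {"dx": 0.04, "dy": 0, "dz": 0, "yaw": 0, "fingers": 1}
    - {"dx": 0, "dy": 0, "dz": 0, "yaw": 0, "fingers": 1}

```text
clock: 26.8
position: [0.4281, -0.0015, 0.0954]
tool_rot: [-3.141, -0.0, -0.146]
force: [-0.6, 0.7, 0.2]
grip_width: 0.0001
finger_force: 0.0
```

```bash
python3 -c "
from h import *
sl()"
```

```text
s 0.4240 l 0.0591 z 0.0954 yaw -0.1462 F [-0.6  0.7  0.2] w 0.0001 ff 0.0 t 26.80
```

>>> drive_tool:
  targets:
    - {"dx": 0.04, "dy": 0, "dz": 0, "yaw": 0, "fingers": 1}
    - {"dx": 0.06, "dy": 0, "dz": 0, "yaw": 0, "fingers": 1}
    - {"dx": 0.08, "dy": 0, "dz": 0, "yaw": 0, "fingers": 1}
    - {"dx": 0.08, "dy": 0, "dz": 0, "yaw": 0, "fingers": 1}
    - {"dx": 0.08, "dy": 0, "dz": 0, "yaw": 0, "fingers": 1}
    - {"dx": 0.08, "dy": 0, "dz": 0, "yaw": 0, "fingers": 1}

```text
clock: 27.4
position: [0.4698, -0.0077, 0.0952]
tool_rot: [3.142, 0.0, -0.146]
force: [-4.2, -0.1, 3.9]
grip_width: -0.0002
finger_force: 2.2
```

>>> drive_tool:
  targets:
    - {"dx": 0.08, "dy": 0, "dz": 0, "yaw": 0, "fingers": 1}
    - {"dx": 0.08, "dy": 0, "dz": 0, "yaw": 0, "fingers": 1}
    - {"dx": 0.08, "dy": 0, "dz": 0, "yaw": 0, "fingers": 1}
    - {"dx": 0.08, "dy": 0, "dz": 0, "yaw": 0, "fingers": 1}
    - {"dx": 0.08, "dy": 0, "dz": 0, "yaw": 0, "fingers": 1}
    - {"dx": 0.06, "dy": 0, "dz": 0, "yaw": 0, "fingers": 1}
    - {"dx": 0, "dy": 0, "dz": 0, "yaw": 0, "fingers": 1}

```text
clock: 28.1
position: [0.5159, -0.0141, 0.0952]
tool_rot: [-3.141, -0.001, -0.146]
force: [0.1, -1.0, -0.8]
grip_width: -0.0002
finger_force: 0.0
```

```bash
python3 -c "
from h import *
sl()"
```

```text
s 0.5127 l 0.0590 z 0.0952 yaw -0.1462 F [ 0.1 -1.  -0.8] w -0.0002 ff 0.0 t 28.10
```

>>> drive_tool:
  targets:
    - {"dx": 0.05, "dy": 0, "dz": 0, "yaw": 0, "fingers": 1}
    - {"dx": 0.07, "dy": 0, "dz": 0, "yaw": 0, "fingers": 1}
    - {"dx": 0.07, "dy": 0, "dz": 0, "yaw": 0, "fingers": 1}
    - {"dx": 0.05, "dy": 0, "dz": 0, "yaw": 0, "fingers": 1}
    - {"dx": 0.04, "dy": 0, "dz": 0, "yaw": 0, "fingers": 1}
    - {"dx": 0.02, "dy": 0, "dz": 0, "yaw": 0, "fingers": 1}

```text
clock: 28.7
position: [0.5447, -0.0184, 0.0952]
tool_rot: [-3.141, -0.0, -0.146]
force: [-3.9, 2.2, 0.8]
grip_width: -0.0001
finger_force: 2.0
```

>>> drive_tool:
  targets:
    - {"dx": 0.015, "dy": 0, "dz": 0, "yaw": 0, "fingers": 1}
    - {"dx": 0.015, "dy": 0, "dz": 0, "yaw": 0, "fingers": 1}

```text
clock: 28.9
position: [0.5473, -0.0188, 0.0952]
tool_rot: [-3.141, 0.0, -0.146]
force: [-3.2, 3.0, -0.2]
grip_width: -0.0001
finger_force: 2.0
```

>>> drive_tool:
  targets:
    - {"dx": 0.01, "dy": 0, "dz": 0, "yaw": 0, "fingers": 1}

```text
clock: 29.0
position: [0.5483, -0.019, 0.0952]
tool_rot: [-3.141, 0.0, -0.146]
force: [-3.9, 3.0, -1.0]
grip_width: -0.0004
finger_force: 2.0
```

```bash
python3 -c "
from h import *
sl()"
```

```text
s 0.5455 l 0.0588 z 0.0952 yaw -0.1458 F [-3.9  3.  -1. ] w -0.0004 ff 2.0 t 29.00
```

>>> drive_tool:
  targets:
    - {"dx": 0.01, "dy": 0, "dz": 0, "yaw": 0, "fingers": 1}
    - {"dx": 0.01, "dy": 0, "dz": 0, "yaw": 0, "fingers": 1}

```text
clock: 29.2
position: [0.5503, -0.0193, 0.0952]
tool_rot: [-3.141, 0.0, -0.146]
force: [-3.4, 3.4, -0.8]
grip_width: -0.0001
finger_force: 2.0
```

>>> drive_tool:
  targets:
    - {"dx": 0.01, "dy": 0, "dz": 0, "yaw": 0, "fingers": 1}
    - {"dx": 0.01, "dy": 0, "dz": 0, "yaw": 0, "fingers": 1}

```text
clock: 29.4
position: [0.5512, -0.0194, 0.095]
tool_rot: [3.141, 0.002, -0.146]
force: [-14.9, 6.5, 9.2]
grip_width: -0.0
finger_force: 8.0
```

>>> drive_tool:
  targets:
    - {"dx": 0.01, "dy": 0, "dz": 0, "yaw": 0, "fingers": 1}
    - {"dx": 0.01, "dy": 0, "dz": 0, "yaw": 0, "fingers": 1}

```text
clock: 29.6
position: [0.5514, -0.0195, 0.0949]
tool_rot: [3.141, 0.006, -0.146]
force: [-28.6, 8.3, 19.9]
grip_width: -0.0001
finger_force: 14.9
```

>>> drive_tool:
  targets:
    - {"dx": -0.05, "dy": 0, "dz": 0, "yaw": 0, "fingers": 1}
    - {"dx": -0.2, "dy": 0, "dz": 0, "yaw": 0, "fingers": 1}
    - {"dx": -0.3, "dy": 0, "dz": 0, "yaw": 0, "fingers": 1}
    - {"dx": -0.2, "dy": 0, "dz": -0.4, "yaw": 0, "fingers": 1}
    - {"dx": 0, "dy": 0, "dz": -0.5, "yaw": 0, "fingers": 1}
    - {"dx": 0, "dy": 0.5, "dz": -0.3, "yaw": 0, "fingers": 1}
    - {"dx": 0, "dy": 0.5, "dz": 0, "yaw": 0, "fingers": 1}
    - {"dx": 0, "dy": 0.5, "dz": 0, "yaw": 0, "fingers": 1}
    - {"dx": 0, "dy": 0.5, "dz": 0, "yaw": 0, "fingers": 1}
    - {"dx": 0, "dy": 0.5, "dz": 0, "yaw": 0, "fingers": 1}
    - {"dx": 0, "dy": 0, "dz": 0, "yaw": 0, "fingers": 1}

```text
clock: 30.7
position: [0.443, -0.2564, 0.2111]
tool_rot: [3.139, -0.001, -0.155]
force: [0.4, 1.6, -0.4]
grip_width: 0.0001
finger_force: 0.0
```

Run:
```python
from h import *
sl()
# registration of the unit region against the pictures before the job
b=cv2.imread('pics/t1.png');a=cv2.resize(grab_frame('top')[98:248,235:395],None,fx=4,fy=4,interpolation=cv2.INTER_CUBIC)
for nm,(r0,r1,c0,c1) in {'plate':(20,290,35,320),'front+pull':(255,370,45,290),'jar':(15,150,70,180)}.items():
    x,y=[cv2.cvtColor(i[r0:r1,c0:c1],cv2.COLOR_BGR2GRAY).astype(np.float32) for i in(a,b)]
    sh,resp=cv2.phaseCorrelate(y,x,cv2.createHanningWindow(x.shape[::-1],cv2.CV_32F));print(nm,'shift crop px (4 px = ~3.5mm)',np.round(sh,2),'resp',round(resp,2),'mean absdiff',np.abs(x-y).mean().round(1))
b=cv2.imread('pics/s1.png');a=cv2.resize(grab_frame('side')[120:225,175:335],None,fx=5,fy=5,interpolation=cv2.INTER_CUBIC)
x,y=[cv2.cvtColor(i[40:450,20:440],cv2.COLOR_BGR2GRAY).astype(np.float32) for i in(a,b)]
print('side',cv2.phaseCorrelate(y,x,cv2.createHanningWindow(x.shape[::-1],cv2.CV_32F)),np.abs(x-y).mean())
```

```text
s 0.4749 l -0.1912 z 0.2111 yaw -0.1545 F [ 0.4  1.6 -0.4] w 0.0001 ff 0.0 t 30.70
plate shift crop px (4 px = ~3.5mm) [0.15 0.05] resp 0.38 mean absdiff 9.7
front+pull shift crop px (4 px = ~3.5mm) [0.03 0.1 ] resp 0.3 mean absdiff 8.5
jar shift crop px (4 px = ~3.5mm) [0.03 0.43] resp 0.37 mean absdiff 9.0
side ((0.03774505351222501, -0.010409632003273828), 0.5926479001431144) 6.1828165
```

The unit and the drawer front are back where they stood to well under 1 mm, so the drawer is shut and nothing moved. I hand the job in.

```bash
python3 -c "
from workcell import workorder
print(workorder.job_done())"
```

```text
the job is handed in; nothing more can be done
None
```

The slim tin lies in the left of the top drawer and the drawer is shut; the job was handed in at about 31 s (verdict not reported), with the tin's flatness judged from the set-down contact and top image before closing, and the unit back within 1 mm.

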